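# Slide a heavy bottle crate home against its stop

### The arm

A 6-joint arm with a two-finger parallel gripper is mounted at the origin on a cart in front of the work surface, level with it; the furniture and walls round the work are solid. World frame = base frame: x ahead of the robot, y to its left, z up, the work surface at z = 0. Lengths are in m, angles in rad, forces in N, time in s.
With the tool pointing down it reaches from about 0.3 to 0.95 m from the base axis. Payload 3.1 kg.
Tool frame: the origin (TCP) lies midway between the tips of the shut fingers; the grasp point (between the pads) lies 19 mm behind it; z points along the fingers, x is the direction in which the jaws open and shut, and the axes are right-handed (so a half turn about z gives the same grasp; the last joint's range is limited). The gripper opens to 85 mm and grips with 20 to 120 N. Pads are 22 mm wide; open, the fingers measure 114 mm over their backs; the gripper's body (76 mm by 85 mm) begins 54 mm behind the grasp point. The pads swing forward as they close: fully open they stand 13 mm farther back than shut.
Start: joints at [-1.201, 0.308, 1.634, -0, 1.2, -0.07], TCP at [0.266, -0.566, 0.231] pointing down, gripper open.
Joint ranges: [-3.06, 3.06], [-0.79, 1.96], [0.05, 2.63], [-1.19, 4.34], [0.05, 2.64], [-2.94, 2.94]. Speed limits (rad/s): [2.79, 2.79, 3.14, 3.14, 3.14, 3.14].

### API

Orientations are given as a rotation vector (axis times angle).
In Python, from station import bot gives the robot as it stands.
- The arm moves only by the shell command python3 -m pendant 'ROWS' [FORCE]. ROWS is JSON, a list of rows, each an object of numbers: "hand": the finger opening in cm, from 0 to 8.54; "tx", "ty", "tz": the shift along the tool's x, y, z in cm; "rx", "ry", "rz": the turn, a rotation vector about the tool's x, y, z in rad. In form: [{"hand": .., "tx": .., "ty": .., "tz": .., "rx": .., "ry": .., "rz": ..}, ...]. A call has 1 to 5 rows; each row is the pose to reach, as a shift and turn from the pose commanded when the call began, along the tool's axes at that moment; what a row does not reach only later rows make up. A row lasts 1/10 s, in which the tool goes at most 50 mm and 8.59 degrees, less where a joint would pass 70% of its speed; a pose out of reach is approached as far as the arm can. A call with a gripper value outside its range is refused whole. The fingers move at their own pace and stop on an object; FORCE is the grip in N (left out, the last holds). Time passes only in rows, so rows that repeat a pose let the fingers close. It gives the time, the measured TCP pose, the force and the opening at its end, in the units of the state.
- bot.read_state(): the state, without advancing time (a new reading comes with each control period).
- bot.grab_frame(name): name is "scene" or "top" or "wrist"; returns the picture (480x640x3 uint8, red, green, blue); there is no depth.
- bot.get_calibration(name): a dict with "fx", "fy", "cx", "cy" (pixels), "R" (3x3) and "t" (3): a world point X has camera coordinates R X + t; the wrist camera has in their place "T_tool_cam" (4x4, takes a point from camera to tool coordinates, whose origin is the TCP and whose axes are the tool frame's). Camera axes: x right, y down, z forward; pixel columns grow to the right and rows downward; lengths in m; the calibration is good to about 2 mm. A picture is of the moment at which its call begins: read the wrist's pose just before it. get_calibration takes no time and is no camera call.
- bot.sign_off(): hands the job in, once; it reports no verdict.
The state is a dict: "clock": time; "joints": joint angles; "qvel": joint speeds; "joint_efforts": joint torques, N m; "position": TCP position; "tcp_rot": TCP orientation; "contact_force": force on the tool from outside, world axes, zero at the start; "ft_torque": the same for the moment, N m; "grip_width": finger opening in m.
Only numpy, scipy, OpenCV 4.12 (cv2) and the standard library are available. Lean on these libraries where they do the work, as an engineer would, in place of code of your own. Each camera call takes 0.05 s, during which the arm holds its last target.

### The job

Push the heavy blue crate with its two tall bottles across the worktop until its back rests against both rubber bumpers of the aluminium stop, squared up and between the yellow tape lines. It is top-heavy, so push it from outside with the fingers, low down near its base and best on the front of the yellow kick plate, so that it slides and does not tip. Do not grasp or lift the crate or reach into it, do not touch the bottles, leave everything else where it stands, and draw the hand clear at the end.

Things in the scene. Friction and masses are not known exactly. Their poses are not given: they have to be found in the camera images.
- crate: Blue open-topped crate on a grey skid, about 1.8 kg with its two bottles; slides when pushed with 7 to 15 N, tips if pushed high. Origin: centre of the skid's underside, x to the crate's back, z up. Skid 150 (x) x 160 (y) x 12 mm; the 130 mm high blue part covers x = -11 to +75 mm, its back face flat. Centre of mass, bottles included: near x = +22 mm, 95 mm up.
- crate_kick (a point): Centre of the front face of the yellow kick plate, at x = -75 mm of crate, y = 0, 28 mm above the worktop; axes as crate. The plate is 150 mm wide (y), 8 mm thick and reaches from 4 to 50 mm above the worktop. Pushing here towards +x slides the crate.
- crate_back (a point): Middle of the back edge of the crate, on the worktop; axes as crate. The back face is flat and upright.
- crate_bottle_1: Milky bottle with ribbed screw cap, 68 mm diameter, 249 mm high, loose in the crate's right compartment (-y of the crate); origin at the centre of its underside, which stands 12 mm above the worktop.
- crate_bottle_2: The same kind of bottle in the left compartment (+y of the crate).
- bay: Fixed stop. Origin on the worktop midway between the two rubber bumper faces (x = 0); x points into the stop (the way to push), z up. Bumpers: 28 mm diameter, centred 22 mm up at y = -52 and +52 mm, on a 190 mm wide, 40 mm high aluminium bar. Flat yellow tape lines, 14 mm wide, no hindrance to sliding, run from x = -185 mm to 0 at y = -112 and +112 mm.
- beaker: Clear glass beaker, 72 mm diameter, 94 mm high, bystander; origin at the centre of its underside.
- flask: Clear conical flask, 67 mm diameter, 114 mm high, bystander; origin at the centre of its underside.
- timer: White digital timer, 70 x 62 x 18 mm, bystander; origin at the centre of its underside.
- marker_black: White marker pen with black cap, 17 mm thick, 136 mm long, lying, bystander; origin at the centre of its underside.
- watch_glass_2: Shallow clear glass dish, 68 mm diameter, 9 mm high, bystander; origin at the centre of its underside.
- reagent: Amber bottle with black screw cap, 52 mm diameter, 116 mm high, bystander; origin at the centre of its underside.
There are look-alikes about, which are no part of the job. Of the things that look like the crate, the largest one is meant. Leave any brown look-alike of the crate_bottle_2 alone.

How it is judged:
By the outcome, as a careful person would: the job done as asked, in the order asked, and still so for the second after the job is handed in, with the robot touching nothing.
It also fails if it takes over 45 s, if anything falls off the work surface, if the arm or the gripper's body presses on something with over 40 N, if the wrist force passes 120 N, or if a joint passes its speed limit or range.

## Working session

There is one attempt and no reset: what is moved stays moved. The work goes in short steps, Python scripts to look and compute and a shell command to move; the robot and the scene stay as the last step left them, time stands still between calls to the robot, and variables do not carry over. Pictures are saved under pics/ and viewed, and the job is handed in when it is done.

```bash
mkdir -p pics
cat > h.py <<'E'
import numpy as np, cv2
from station import bot
def save(n,f): 
    im=bot.grab_frame(n); cv2.imwrite(f,im[:,:,::-1]); return im
def ray(c,u,v):
    R=np.array(c["R"]);t=np.array(c["t"])
    d=R.T@np.array([(u-c["cx"])/c["fx"],(v-c["cy"])/c["fy"],1]);o=-R.T@t
    return o,d
def onz(c,u,v,z):
    o,d=ray(c,u,v); return o+d*(z-o[2])/d[2]
def proj(c,X):
    p=np.array(c["R"])@np.array(X)+np.array(c["t"]); return p[0]/p[2]*c["fx"]+c["cx"],p[1]/p[2]*c["fy"]+c["cy"]
E
python3 - <<'E'
from h import *
print(bot.read_state())
save("top","pics/top1.png");save("scene","pics/scene1.png")
for n in("top","scene"):
    c=bot.get_calibration(n);print(c, -np.array(c["R"]).T@c["t"])
E
```

```text
{'clock': 0.0, 'joints': array([-1.20070638e+00,  3.08976765e-01,  1.63520259e+00, -1.91431175e-05,
        1.19973277e+00, -6.96652636e-02]), 'qvel': array([-0.00063053,  0.00159913, -0.00043027,  0.0012442 , -0.00125855,
       -0.00022852]), 'joint_efforts': array([-1.20615303e-03, -4.15265429e+01, -2.76664853e+01, -2.13343419e-04,
        1.02825338e-02, -9.18407110e-07]), 'position': array([ 0.26575968, -0.56475652,  0.23005705]), 'tcp_rot': array([-2.65133224,  1.68269966,  0.00294816]), 'contact_force': array([ 0.10018335, -0.21703596, -0.4473344 ]), 'ft_torque': array([-0.0050401 ,  0.01528247, -0.037295  ]), 'grip_width': 0.0855801895554507}
{'fx': 538.1330754723868, 'fy': 538.1330754723868, 'cx': 316.04191654718915, 'cy': 238.14137215022194, 'R': array([[ 0.01329742, -0.99974535,  0.01823216],
       [-0.98987238, -0.01573904, -0.14108494],
       [ 0.14133597, -0.01617145, -0.9898296 ]]), 't': array([0.02737383, 0.57630521, 1.39616447])} [0.37277636 0.05901534 1.46277382]
{'fx': 447.8119408644225, 'fy': 447.8119408644225, 'cx': 312.9562066893004, 'cy': 244.6711385334086, 'R': array([[-0.74252708, -0.66968574, -0.01321148],
       [-0.32441664,  0.37681952, -0.86761794],
       [ 0.58600971, -0.6399438 , -0.49705589]]), 't': array([0.45249199, 0.22418489, 0.86680813])} [-0.09924111  0.77325868  0.63133701]
```

View pics/top1.png

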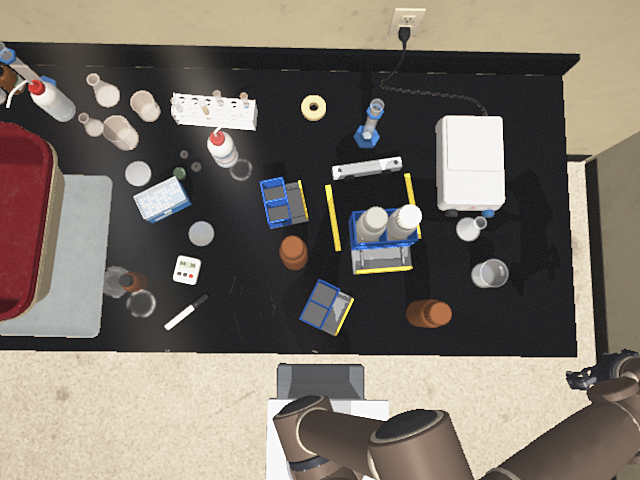

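View pics/scene1.png

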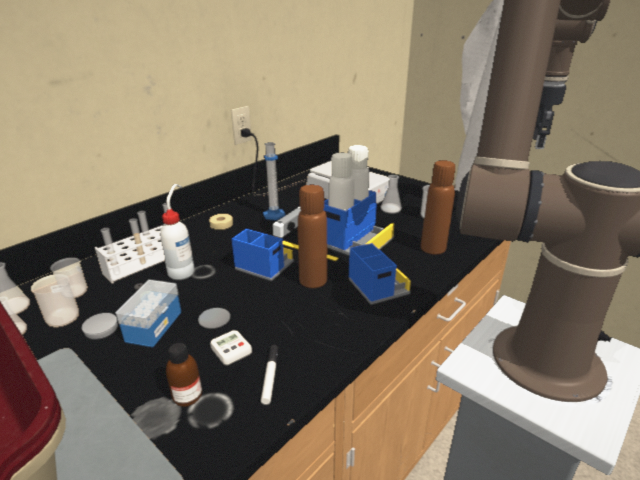

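The top view shows the big crate with milky bottles at about (384,240), its kick plate at about (382,270). The stop bar is at (367,168), and the tapes are at (333,218) and (410,205). Zooming in for measurement.

Run:
```python
from h import *
im=cv2.imread("pics/top1.png")
cr=im[145:345,290:490]; cv2.imwrite("pics/z1.png",cv2.resize(cr,(600,600),interpolation=cv2.INTER_CUBIC))
s=cv2.imread("pics/scene1.png");cv2.imwrite("pics/z2.png",cv2.resize(s[140:290,230:430],(800,600),interpolation=cv2.INTER_CUBIC))
hsv=cv2.cvtColor(im,cv2.COLOR_BGR2HSV)
m=cv2.inRange(hsv,(20,120,100),(35,255,255))
c=bot.get_calibration("top")
for k in cv2.findContours(m,cv2.RETR_EXTERNAL,cv2.CHAIN_APPROX_NONE)[0]:
    if cv2.contourArea(k)>25:
        r=cv2.minAreaRect(k);b=cv2.boxPoints(r);print(np.round(r[0],1),np.round(r[1],1),np.round(b,1).tolist())
        print([np.round(onz(c,*p,0)[:2],4).tolist() for p in b],[np.round(onz(c,*p,.05)[:2],4).tolist() for p in b])
```

```text
[343.9 316.4] [ 3.1 41.1] [[333.6000061035156, 334.3999938964844], [351.29998779296875, 297.20001220703125], [354.1000061035156, 298.5], [336.3999938964844, 335.70001220703125]]
[[0.322, -0.0155], [0.4217, -0.0626], [0.4182, -0.07], [0.3186, -0.0229]] [[0.3237, -0.013], [0.42, -0.0584], [0.4167, -0.0656], [0.3205, -0.0201]]
[384.  269.6] [ 4.8 56.4] [[355.6000061035156, 269.3999938964844], [411.8999938964844, 265.1000061035156], [412.29998779296875, 269.79998779296875], [356.0, 274.20001220703125]]
[[0.4972, -0.074], [0.5114, -0.2282], [0.4984, -0.229], [0.4843, -0.0751]] [[0.493, -0.0695], [0.5066, -0.2184], [0.4941, -0.2192], [0.4805, -0.0705]]
[332.6 217.3] [66.9  6.4] [[324.20001220703125, 184.8000030517578], [330.5, 183.8000030517578], [341.1000061035156, 249.8000030517578], [334.79998779296875, 250.8000030517578]]
[[0.7322, 0.0145], [0.7354, -0.0031], [0.5504, -0.034], [0.5473, -0.0167]] [[0.7199, 0.016], [0.723, -0.001], [0.5443, -0.0308], [0.5414, -0.0141]]
[302.9 198.9] [39.   2.8] [[297.3999938964844, 180.10000610351562], [300.1000061035156, 179.5], [308.5, 217.6999969482422], [305.70001220703125, 218.3000030517578]]
[[0.7441, 0.0893], [0.746, 0.0816], [0.6384, 0.0567], [0.6365, 0.0643]] [[0.7314, 0.0883], [0.7332, 0.0809], [0.6293, 0.0568], [0.6275, 0.0642]]
[409.3 188.6] [32.3  6.1] [[403.5, 173.3000030517578], [409.5, 172.1999969482422], [415.20001220703125, 204.0], [409.20001220703125, 205.0]]
[[0.7692, -0.2076], [0.7726, -0.2245], [0.682, -0.2393], [0.6787, -0.2225]] [[0.7556, -0.1985], [0.7589, -0.2148], [0.6714, -0.2291], [0.6682, -0.2129]]
```

View pics/z1.png

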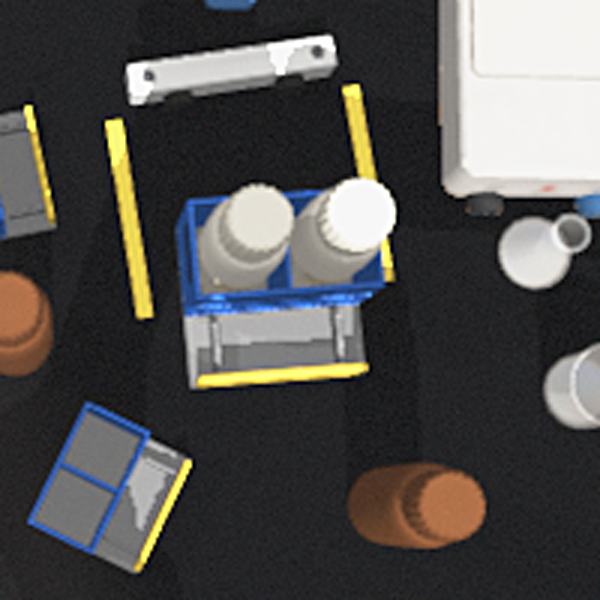

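View pics/z2.png

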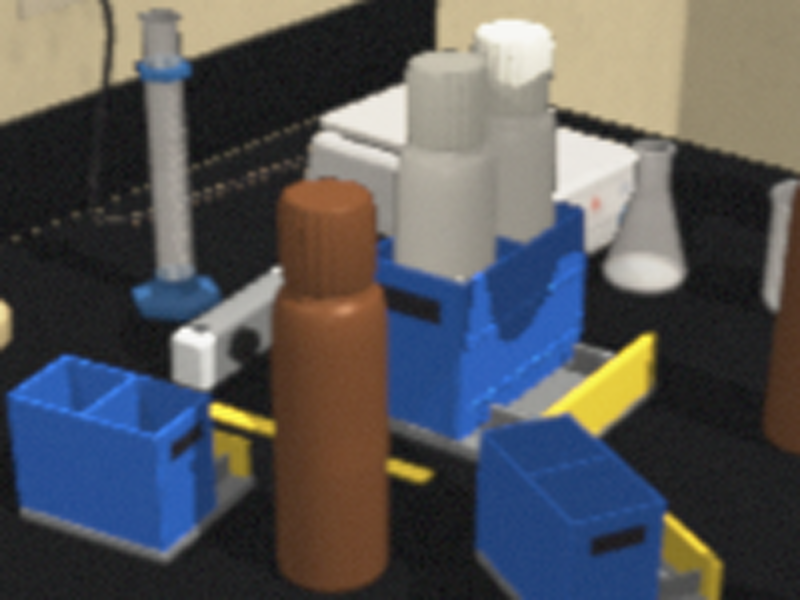

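Run:
```python
from h import *
from scipy.spatial.transform import Rotation as Ro
print(bot.get_calibration("wrist")["T_tool_cam"])
s=bot.read_state();print(Ro.from_rotvec(s["tcp_rot"]).as_matrix().round(3))
c=bot.get_calibration("top");cs=bot.get_calibration("scene")
im=cv2.imread("pics/top1.png");hsv=cv2.cvtColor(im,cv2.COLOR_BGR2HSV)
m=cv2.inRange(hsv,(5,100,60),(15,255,255))
for k in cv2.findContours(m,cv2.RETR_EXTERNAL,cv2.CHAIN_APPROX_NONE)[0]:
    if cv2.contourArea(k)>150: print("brown top",cv2.boundingRect(k))
# brown bottle: cap centre guess at heights, base guess
for z in(.2,.23,.25,.261): print(z,onz(c,290+450/3,145+505/3,z).round(3))
s2=cv2.imread("pics/scene1.png");hsv=cv2.cvtColor(s2,cv2.COLOR_BGR2HSV)
m=cv2.inRange(hsv,(3,100,60),(15,255,255))
for k in cv2.findContours(m,cv2.RETR_EXTERNAL,cv2.CHAIN_APPROX_NONE)[0]:
    if cv2.contourArea(k)>150:
        x,y,w,h=cv2.boundingRect(k); print("brown scene",x,y,w,h,onz(cs,x+w/2,y+h-5,0).round(3))
# crate checks: skid / blue-top corners predicted
k=np.array([.4918,-.1447]);a=np.deg2rad(5.2);e=np.array([np.cos(a),np.sin(a)]);n=np.array([-e[1],e[0]])
for nm,dx,dy,z in(("platetopL",0,.075,.05),("platetopR",0,-.075,.05),("blueBL",.15,.08,.142),("blueBR",.15,-.08,.142),("blueFL",.064,.08,.142),("skidFL",0,.08,.012)):
    p=[*(k+e*dx+n*dy),z];u=np.array(proj(c,p));print(nm,u.round(1),((u-[290,145])*3).round(),"scene",np.round(proj(cs,p),1),((np.array(proj(cs,p))-[230,140])*4).round())
```

```text
[[ 9.99999651e-01 -3.31918932e-04 -7.66073534e-04 -8.74800953e-05]
 [ 5.61472884e-04  9.46449361e-01  3.22851810e-01 -8.31223240e-02]
 [ 6.17889178e-04 -3.22852128e-01  9.46449218e-01 -1.42425148e-01]
 [ 0.00000000e+00  0.00000000e+00  0.00000000e+00  1.00000000e+00]]
[[ 0.426 -0.905 -0.001]
 [-0.905 -0.426  0.002]
 [-0.002 -0.    -1.   ]]
brown top (406, 299, 46, 29)
brown top (279, 235, 29, 35)
brown top (0, 65, 17, 28)
0.2 [ 0.38  -0.253  0.2  ]
0.23 [ 0.38  -0.246  0.23 ]
0.25 [ 0.38  -0.241  0.25 ]
0.261 [ 0.38  -0.238  0.261]
brown scene 167 355 33 36 [0.475 0.504 0.   ]
brown scene 248 240 262 240 [0.108 0.409 0.   ]
brown scene 298 185 30 103 [0.518 0.102 0.   ]
brown scene 421 160 34 94 [ 0.366 -0.248  0.   ]
platetopL [355.8 272.4] [197. 382.] scene [366.  243.6] [544. 414.]
platetopR [412.3 268.1] [367. 369.] scene [393.3 222.3] [653. 329.]
blueBL [351.9 210. ] [186. 195.] scene [318.3 198.4] [353. 234.]
blueBR [415.4 205.4] [376. 181.] scene [350.6 180.2] [483. 161.]
blueFL [355. 244.] [195. 297.] scene [345.2 206.2] [461. 265.]
skidFL [352.7 273.7] [188. 386.] scene [364.3 256.8] [537. 467.]
```

```bash
python3 -m pendant '[{"hand":8.5,"tz":-3,"rz":-0.14},{"hand":8.5,"tz":-6,"rz":-0.28},{"hand":8.5,"tz":-9,"rz":-0.42},{"hand":8.5,"tz":-12,"rz":-0.56},{"hand":8.5,"tz":-14,"rz":-0.7}]' 
python3 -m pendant '[{"rz":-0.14},{"rz":-0.28},{"rz":-0.42},{"rz":-0.56},{"rz":-0.7}]'
python3 -m pendant '[{"rz":-0.14},{"rz":-0.28},{"rz":-0.42},{"rz":-0.56},{"rz":-0.7}]'
cat >> h.py <<'E'
from scipy.spatial.transform import Rotation as Ro
def rel(target,head):
    "shift in cm along tool axes, turn about tool axes to reach tool pointing down, tool y along heading (deg)"
    s=bot.read_state();R=Ro.from_rotvec(s["tcp_rot"])
    h=np.deg2rad(head);y=np.array([np.cos(h),np.sin(h),0]);z=np.array([0,0,-1.]);x=np.cross(y,z)
    G=Ro.from_matrix(np.column_stack([x,y,z]))
    print("clock",s["clock"],"pos",s["position"].round(4),"F",s["contact_force"].round(1),"q",s["joints"].round(2))
    print("shift cm",(R.inv().apply(np.array(target)-s["position"])*100).round(2),"turn",(R.inv()*G).as_rotvec().round(3))
E
python3 -c "
from h import *
rel([.472,-.138,.37],9.5)"
```

```text
clock 0.1 pos [ 0.2658 -0.5648  0.2301] F [ 0.3 -0.6 -0.2] q [-1.2   0.31  1.64 -0.    1.2  -0.07]
shift cm [-29.87 -36.83 -13.92] turn [-0.003  0.    -2.868]schema error: expected keys hand, tx, ty, tz, rx, ry, rz
schema error: expected keys hand, tx, ty, tz, rx, ry, rz
schema error: expected keys hand, tx, ty, tz, rx, ry, rz
```

All keys are required, so I'm repeating with full rows.

```bash
python3 -m pendant '[{"hand":8.5,"tx":0,"ty":0,"tz":-3,"rx":0,"ry":0,"rz":-0.14},{"hand":8.5,"tx":0,"ty":0,"tz":-6,"rx":0,"ry":0,"rz":-0.28},{"hand":8.5,"tx":0,"ty":0,"tz":-9,"rx":0,"ry":0,"rz":-0.42},{"hand":8.5,"tx":0,"ty":0,"tz":-12,"rx":0,"ry":0,"rz":-0.56},{"hand":8.5,"tx":0,"ty":0,"tz":-15,"rx":0,"ry":0,"rz":-0.7}]'
python3 -m pendant '[{"hand":8.5,"tx":0,"ty":0,"tz":0,"rx":0,"ry":0,"rz":-0.14},{"hand":8.5,"tx":0,"ty":0,"tz":0,"rx":0,"ry":0,"rz":-0.28},{"hand":8.5,"tx":0,"ty":0,"tz":0,"rx":0,"ry":0,"rz":-0.42},{"hand":8.5,"tx":0,"ty":0,"tz":0,"rx":0,"ry":0,"rz":-0.56},{"hand":8.5,"tx":0,"ty":0,"tz":0,"rx":0,"ry":0,"rz":-0.7}]'
python3 -m pendant '[{"hand":8.5,"tx":0,"ty":0,"tz":0,"rx":0,"ry":0,"rz":-0.14},{"hand":8.5,"tx":0,"ty":0,"tz":0,"rx":0,"ry":0,"rz":-0.28},{"hand":8.5,"tx":0,"ty":0,"tz":0,"rx":0,"ry":0,"rz":-0.42},{"hand":8.5,"tx":0,"ty":0,"tz":0,"rx":0,"ry":0,"rz":-0.56},{"hand":8.5,"tx":0,"ty":0,"tz":0,"rx":0,"ry":0,"rz":-0.7}]'
python3 -c "
from h import *
rel([.472,-.138,.38],9.5)"
```

```text
clock: 0.6
position: [0.2659, -0.5651, 0.3817]
tcp_rot: [-3.07, 0.663, 0.001]
contact_force: [-0.2, 0.1, 0.3]
grip_width: 0.085
clock: 1.1
position: [0.2659, -0.5652, 0.3805]
tcp_rot: [-3.111, -0.43, 0.001]
contact_force: [-0.5, -0.6, -0.2]
grip_width: 0.0849
clock: 1.6
position: [0.2659, -0.5652, 0.3804]
tcp_rot: [-2.774, -1.471, -0.0]
contact_force: [0.2, 0.1, -0.2]
grip_width: 0.0849
clock 1.6 pos [ 0.2659 -0.5652  0.3804] F [ 0.2  0.1 -0.2] q [-1.2   0.22  1.45  0.    1.48 -2.18]
shift cm [46.92 -6.93  0.09] turn [-0.001 -0.001 -0.762]
```

```bash
python3 -m pendant '[{"hand":8.5,"tx":4.7,"ty":-0.7,"tz":0,"rx":0,"ry":0,"rz":-0.07},{"hand":8.5,"tx":9.4,"ty":-1.4,"tz":0,"rx":0,"ry":0,"rz":-0.14},{"hand":8.5,"tx":14.1,"ty":-2.1,"tz":0,"rx":0,"ry":0,"rz":-0.21},{"hand":8.5,"tx":18.8,"ty":-2.8,"tz":0,"rx":0,"ry":0,"rz":-0.28},{"hand":8.5,"tx":23.5,"ty":-3.5,"tz":0,"rx":0,"ry":0,"rz":-0.35}]'
python3 -c "
from h import *
rel([.472,-.138,.38],9.5)"
```

```text
clock: 2.1
position: [0.3705, -0.3501, 0.3807]
tcp_rot: [-2.48, -1.927, -0.0]
contact_force: [1.5, 0.0, -0.6]
grip_width: 0.0853
clock 2.1 pos [ 0.3705 -0.3501  0.3807] F [ 1.5  0.  -0.6] q [-0.84 -0.02  1.71  0.    1.45 -2.16]
shift cm [23.06  4.6   0.08] turn [-0.    -0.001 -0.415]
```

```bash
python3 -m pendant '[{"hand":8.5,"tx":4.6,"ty":0.9,"tz":0,"rx":0,"ry":0,"rz":-0.08},{"hand":8.5,"tx":9.2,"ty":1.8,"tz":0,"rx":0,"ry":0,"rz":-0.17},{"hand":8.5,"tx":13.8,"ty":2.8,"tz":0,"rx":0,"ry":0,"rz":-0.25},{"hand":8.5,"tx":18.4,"ty":3.7,"tz":0,"rx":0,"ry":0,"rz":-0.33},{"hand":8.5,"tx":23.0,"ty":4.6,"tz":0,"rx":0,"ry":0,"rz":-0.415}]'
python3 -m pendant '[{"hand":8.5,"tx":0,"ty":0,"tz":0,"rx":0,"ry":0,"rz":0}]'
python3 -c "
from h import *
rel([.472,-.138,.012],9.5)
save('top','pics/top2.png');save('scene','pics/scene2.png')"
```

```text
clock: 2.6
position: [0.4723, -0.1388, 0.3809]
tcp_rot: [-2.029, -2.398, 0.0]
contact_force: [1.0, -0.2, -0.5]
grip_width: 0.0851
clock: 2.7
position: [0.4735, -0.1356, 0.3808]
tcp_rot: [-2.022, -2.402, -0.004]
contact_force: [-0.1, -1.1, 0.4]
grip_width: 0.0852
clock 2.7 pos [ 0.4735 -0.1356  0.3808] F [-0.1 -1.1  0.4] q [-0.37 -0.06  1.74  0.    1.46 -2.11]
shift cm [-0.32 -0.22 36.88] turn [ 0.001 -0.003  0.006]
```

View pics/top2.png

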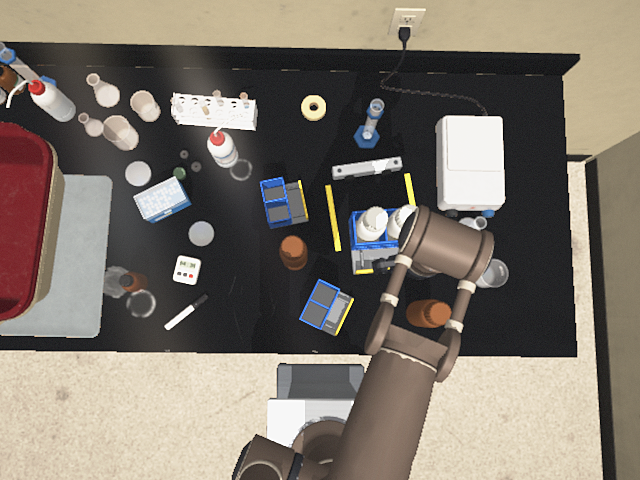

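View pics/scene2.png

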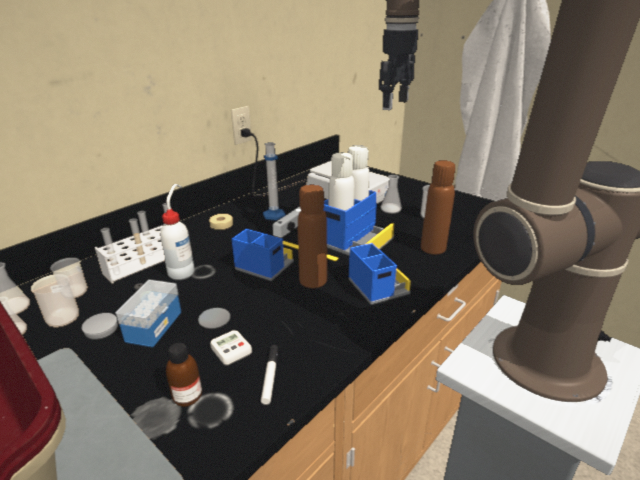

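```bash
python3 -m pendant '[{"hand":8.5,"tx":0,"ty":-0.1,"tz":5,"rx":0,"ry":0,"rz":0},{"hand":8.5,"tx":-0.2,"ty":-0.2,"tz":10,"rx":0,"ry":0,"rz":0},{"hand":8.5,"tx":-0.3,"ty":-0.2,"tz":15,"rx":0,"ry":0,"rz":0},{"hand":8.5,"tx":-0.3,"ty":-0.2,"tz":20,"rx":0,"ry":0,"rz":0},{"hand":8.5,"tx":-0.3,"ty":-0.2,"tz":23,"rx":0,"ry":0,"rz":0}]'
python3 -m pendant '[{"hand":8.5,"tx":0,"ty":0,"tz":0,"rx":0,"ry":0,"rz":0}]'
python3 -c "
from h import *
rel([.472,-.138,.012],9.5)
save('wrist','pics/w3.png');im=save('scene','pics/scene3.png')
cv2.imwrite('pics/z3.png',cv2.resize(im[60:300,230:550,::-1],(800,600)))"
```

```text
clock: 3.3
position: [0.467, -0.1447, 0.147]
tcp_rot: [-2.033, -2.387, 0.004]
contact_force: [-0.1, -0.5, -0.3]
grip_width: 0.0848
clock: 3.4
position: [0.4653, -0.1438, 0.146]
tcp_rot: [-2.029, -2.383, 0.007]
contact_force: [0.4, 0.1, 0.2]
grip_width: 0.0846
clock 3.4 pos [ 0.4653 -0.1438  0.146 ] F [0.4 0.1 0.2] q [-0.39  0.16  2.01 -0.    0.98 -2.12]
shift cm [ 0.39  0.9  13.4 ] turn [-0.011 -0.006 -0.006]
```

View pics/w3.png

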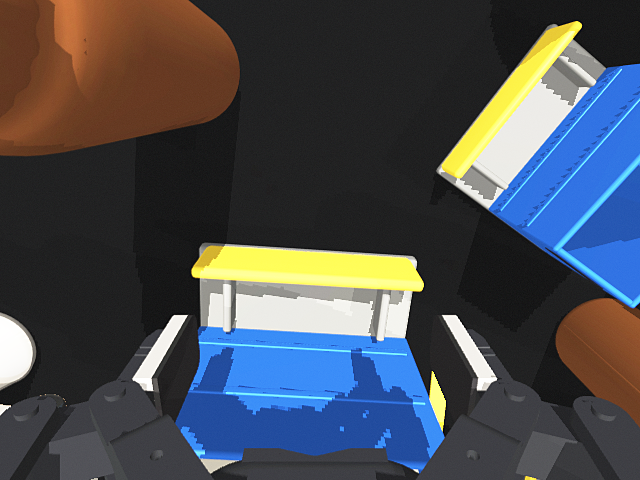

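View pics/z3.png

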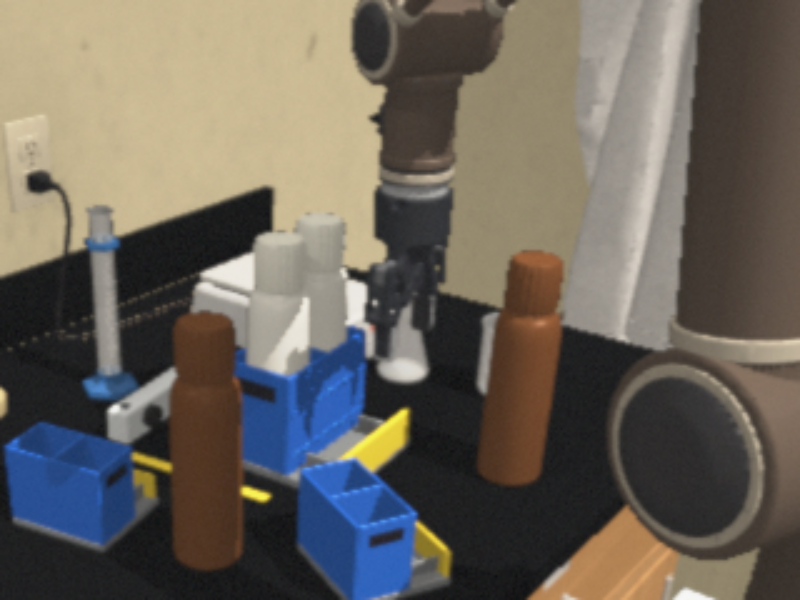

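The wrist view shows the brown bottle at the upper left, (0–240, 0–150), clear of the hand. The kick plate runs from (195,265) to (420,280). Next I'm cross-checking its position from this view.

Run:
```python
from h import *
s=bot.read_state();c=bot.get_calibration("wrist")
T=np.eye(4);T[:3,:3]=Ro.from_rotvec(s["tcp_rot"]).as_matrix();T[:3,3]=s["position"]
M=np.linalg.inv(T@np.array(c["T_tool_cam"]));c["R"]=M[:3,:3];c["t"]=M[:3,3]
for u,v in((203,246),(415,259),(193,276),(423,290)): print(u,v,[onz(c,u,v,z)[:2].round(4) for z in(.012,.05)])
for p in([.485,-.07,.05],[.4986,-.2195,.05],[.4853,-.0697,.012],[.492,-.145,.05]): print(np.round(proj(c,p),1))
im=cv2.imread("pics/w3.png");m=cv2.inRange(cv2.cvtColor(im,cv2.COLOR_BGR2HSV),(20,120,100),(35,255,255));m[:200]=0
k=max(cv2.findContours(m,0,1)[0],key=cv2.contourArea);print(cv2.approxPolyDP(k,3,True)[:,0].tolist())
```

```text
203 246 [array([ 0.5045, -0.2222]), array([ 0.4888, -0.2136])]
415 259 [array([ 0.4897, -0.0664]), array([ 0.476 , -0.0788])]
193 276 [array([ 0.5297, -0.2279]), array([ 0.5106, -0.2185])]
423 290 [array([ 0.5135, -0.0543]), array([ 0.4966, -0.0684])]
[424.9 273.7]
[192.7 258.8]
[412.  252.9]
[309.1 266.5]
[[191, 269], [194, 277], [413, 291], [423, 287], [406, 258], [211, 245]]
```

```bash
python3 -c "
from h import *
rel([.467,-.138,.005],9.5)"
python3 -m pendant '[{"hand":8.5,"tx":0.3,"ty":0.2,"tz":4,"rx":0,"ry":0,"rz":0},{"hand":8.5,"tx":0.5,"ty":0.3,"tz":8,"rx":-0.01,"ry":0,"rz":0},{"hand":8.5,"tx":0.5,"ty":0.3,"tz":11,"rx":-0.01,"ry":0,"rz":0},{"hand":8.5,"tx":0.5,"ty":0.3,"tz":12.5,"rx":-0.01,"ry":0,"rz":0},{"hand":8.5,"tx":0.5,"ty":0.3,"tz":12.5,"rx":-0.01,"ry":0,"rz":0}]'
python3 -c "
from h import *
rel([.467,-.138,.005],9.5)"
```

```text
clock 3.5 pos [ 0.4703 -0.1453  0.1514] F [0.2 0.2 1.1] q [-0.39  0.15  2.01 -0.    0.98 -2.12]
shift cm [ 0.77 -0.19 14.64] turn [-0.001 -0.    -0.005]
clock: 4.0
position: [0.4734, -0.1394, 0.0267]
tcp_rot: [2.03, 2.389, 0.012]
contact_force: [-0.2, -0.4, 0.3]
grip_width: 0.085
clock 4.0 pos [ 0.4734 -0.1394  0.0267] F [-0.2 -0.4  0.3] q [-0.38  0.36  2.06  0.01  0.71 -2.12]
shift cm [ 0.24 -0.63  2.16] turn [ 0.01   0.    -0.003]
```

```bash
python3 -m pendant '[{"hand":8.5,"tx":0.1,"ty":-0.3,"tz":0.7,"rx":0.01,"ry":0,"rz":0},{"hand":8.5,"tx":0.1,"ty":-0.5,"tz":1.4,"rx":0.01,"ry":0,"rz":0},{"hand":8.5,"tx":0.1,"ty":-0.5,"tz":2.0,"rx":0.01,"ry":0,"rz":0},{"hand":8.5,"tx":0.1,"ty":-0.5,"tz":2.0,"rx":0.01,"ry":0,"rz":0}]'
python3 -c "
from h import *
rel([.467,-.138,.005],9.5)
im=save('scene','pics/scene4.png')
cv2.imwrite('pics/z4.png',cv2.resize(im[90:270,270:510,::-1],(800,600)))
save('wrist','pics/w4.png')"
```

```text
clock: 4.4
position: [0.4676, -0.1384, 0.0061]
tcp_rot: [-2.033, -2.395, 0.0]
contact_force: [0.1, -0.2, 0.6]
grip_width: 0.085
clock 4.4 pos [ 0.4676 -0.1384  0.0061] F [ 0.1 -0.2  0.6] q [-0.38  0.4   2.07  0.    0.67 -2.11]
shift cm [ 0.04 -0.06  0.11] turn [-0.    -0.    -0.003]
```

View pics/z4.png

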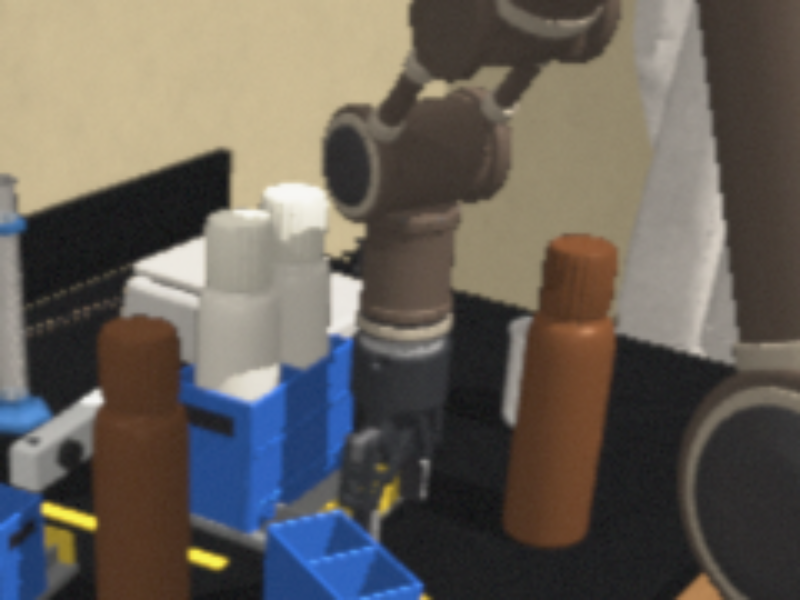

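View pics/w4.png

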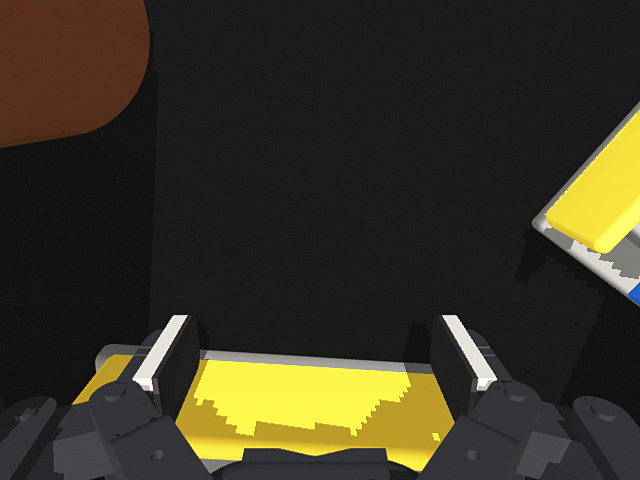

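```bash
python3 -m pendant '[{"hand":8.5,"tx":0,"ty":0.4,"tz":0.1,"rx":0,"ry":0,"rz":0},{"hand":8.5,"tx":0,"ty":0.8,"tz":0.1,"rx":0,"ry":0,"rz":0},{"hand":8.5,"tx":0,"ty":1.2,"tz":0.1,"rx":0,"ry":0,"rz":0},{"hand":8.5,"tx":0,"ty":1.6,"tz":0.1,"rx":0,"ry":0,"rz":0},{"hand":8.5,"tx":0,"ty":2.0,"tz":0.1,"rx":0,"ry":0,"rz":0}]'
python3 -m pendant '[{"hand":8.5,"tx":0,"ty":0.4,"tz":0,"rx":0,"ry":0,"rz":0},{"hand":8.5,"tx":0,"ty":0.8,"tz":0,"rx":0,"ry":0,"rz":0},{"hand":8.5,"tx":0,"ty":1.2,"tz":0,"rx":0,"ry":0,"rz":0}]'
python3 -c "
from h import *
rel([.75,-.105,.005],9.5)
save('wrist','pics/w5.png');save('top','pics/top5.png')"
```

```text
clock: 5.0
position: [0.4831, -0.1352, 0.0047]
tcp_rot: [-2.028, -2.388, 0.009]
contact_force: [-11.5, -5.7, 7.3]
grip_width: 0.0848
clock: 5.3
position: [0.495, -0.1334, 0.0047]
tcp_rot: [-2.029, -2.388, 0.009]
contact_force: [-11.7, -4.9, 7.3]
grip_width: 0.085
clock 5.3 pos [ 0.495  -0.1334  0.0047] F [-11.7  -4.9   7.3] q [-0.35  0.44  2.01 -0.    0.7  -2.08]
shift cm [-1.31 25.63 -0.29] turn [-0.01  -0.003 -0.004]
```

View pics/w5.png

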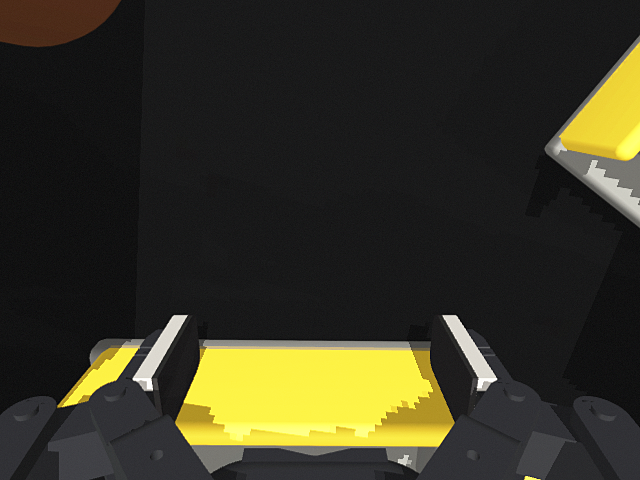

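View pics/top5.png

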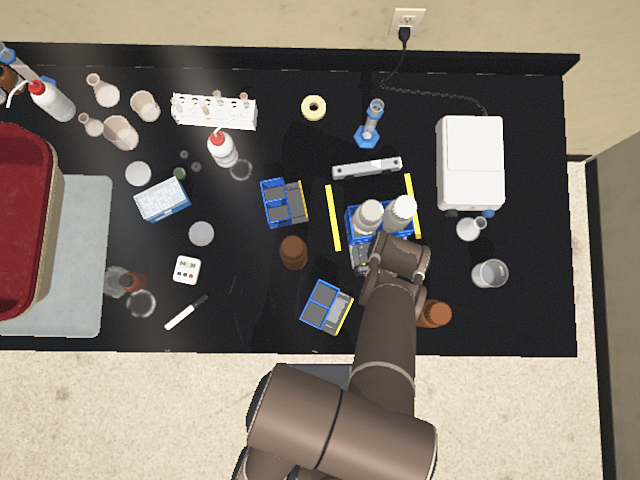

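```bash
python3 -m pendant '[{"hand":8.5,"tx":0,"ty":0.5,"tz":-0.1,"rx":0,"ry":0,"rz":0},{"hand":8.5,"tx":0,"ty":1.0,"tz":-0.1,"rx":0,"ry":0,"rz":0},{"hand":8.5,"tx":0,"ty":1.5,"tz":-0.1,"rx":0,"ry":0,"rz":0},{"hand":8.5,"tx":0,"ty":2.0,"tz":-0.1,"rx":0,"ry":0,"rz":0},{"hand":8.5,"tx":0,"ty":2.5,"tz":-0.1,"rx":0,"ry":0,"rz":0}]'
python3 -m pendant '[{"hand":8.5,"tx":0,"ty":0.5,"tz":0,"rx":0,"ry":0,"rz":0},{"hand":8.5,"tx":0,"ty":1.0,"tz":0,"rx":0,"ry":0,"rz":0},{"hand":8.5,"tx":0,"ty":1.5,"tz":0,"rx":0,"ry":0,"rz":0},{"hand":8.5,"tx":0,"ty":2.0,"tz":0,"rx":0,"ry":0,"rz":0},{"hand":8.5,"tx":0,"ty":2.5,"tz":0,"rx":0,"ry":0,"rz":0}]'
python3 -c "
from h import *
rel([.75,-.105,.005],9.5)
save('wrist','pics/w6.png');im=save('top','pics/top6.png')
cv2.imwrite('pics/z6.png',cv2.resize(im[145:295,300:450,::-1],(600,600)))"
```

```text
clock: 5.9
position: [0.5183, -0.1283, 0.0048]
tcp_rot: [-2.025, -2.387, 0.011]
contact_force: [-11.7, -2.0, 5.4]
grip_width: 0.085
clock: 6.4
position: [0.5429, -0.1243, 0.0048]
tcp_rot: [-2.024, -2.387, 0.011]
contact_force: [-10.8, -1.6, 5.2]
grip_width: 0.0851
clock 6.4 pos [ 0.5429 -0.1243  0.0048] F [-10.8  -1.6   5.2] q [-0.3   0.5   1.9  -0.    0.75 -2.03]
shift cm [-1.48 20.75 -0.29] turn [-0.013 -0.004 -0.002]
```

View pics/w6.png

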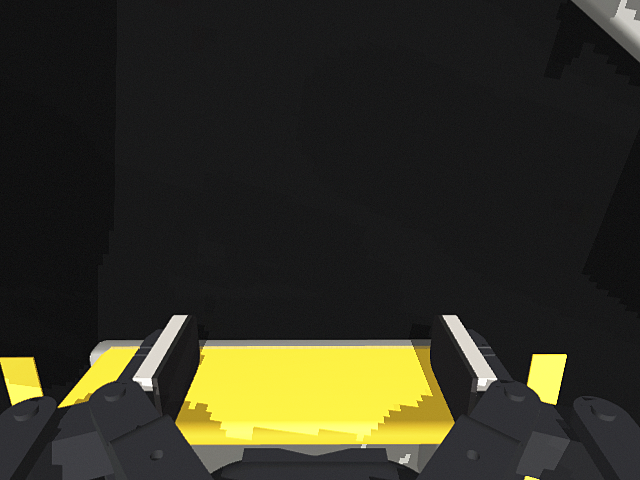

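View pics/z6.png

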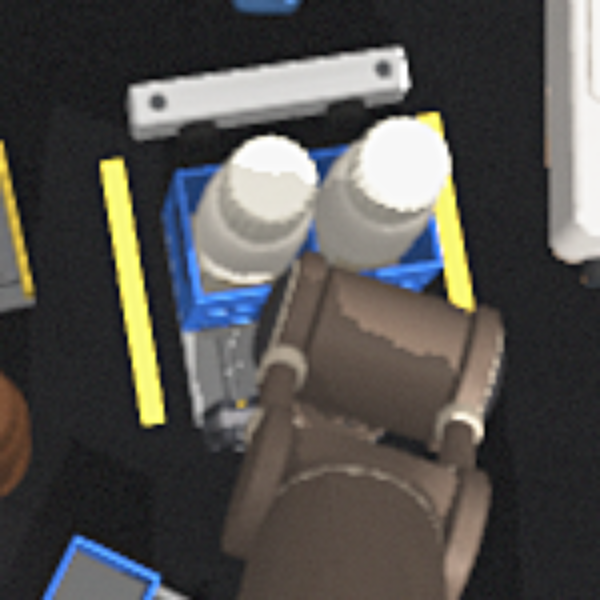

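```bash
cat >> h.py <<'E'
B=np.array([.7524,-.105]);ea=np.deg2rad(9.5)
def bay(p): d=np.array(p)[:2]-B; return np.round([d@[np.cos(ea),np.sin(ea)],d@[-np.sin(ea),np.cos(ea)]],4)
E
python3 - <<'E'
from h import *
c=bot.get_calibration("top");f=lambda u,v,z:bay(onz(c,300+u/4,145+v/4,z))
print("blue BL",f(177,172,.142),"FL",f(190,327,.142),"skidFL",f(192,425,.012),"FR",f(443,265,.142))
print("bar front bottom/top L,R",f(135,140,.02),f(408,97,.02),f(132,112,.04),f(406,75,.04))
print("tcp",bay(bot.read_state()["position"]))
E
```

```text
blue BL [-0.0496  0.0825] FL [-0.1483  0.0902] skidFL [-0.1955  0.0864] FR [-0.1331 -0.073 ]
bar front bottom/top L,R [0.0045 0.0944] [ 0.0067 -0.0973] [0.0192 0.0952] [ 0.0173 -0.0942]
tcp [-0.208   0.0153]
```

```bash
python3 -m pendant '[{"hand":8.5,"tx":0,"ty":0.5,"tz":0,"rx":0,"ry":0,"rz":0},{"hand":8.5,"tx":0,"ty":1.0,"tz":0,"rx":0,"ry":0,"rz":0},{"hand":8.5,"tx":0,"ty":1.5,"tz":0,"rx":0,"ry":0,"rz":0},{"hand":8.5,"tx":0,"ty":2.0,"tz":0,"rx":0,"ry":0,"rz":0},{"hand":8.5,"tx":0,"ty":2.4,"tz":0,"rx":0,"ry":0,"rz":0}]'
python3 -m pendant '[{"hand":8.5,"tx":0,"ty":0.4,"tz":0,"rx":0,"ry":0,"rz":0},{"hand":8.5,"tx":0,"ty":0.7,"tz":0,"rx":0,"ry":0,"rz":0},{"hand":8.5,"tx":0,"ty":1.0,"tz":0,"rx":0,"ry":0,"rz":0},{"hand":8.5,"tx":0,"ty":1.3,"tz":0,"rx":0,"ry":0,"rz":0}]'
python3 -c "
from h import *
rel([.75,-.105,.005],9.5);print(bay(bot.read_state()['position']))
im=save('top','pics/top7.png')
cv2.imwrite('pics/z7.png',cv2.resize(im[145:295,300:450,::-1],(600,600)))"
```

```text
clock: 7.0
position: [0.5668, -0.1205, 0.0048]
tcp_rot: [-2.025, -2.387, 0.011]
contact_force: [-11.0, -1.3, 5.8]
grip_width: 0.0848
clock: 7.4
position: [0.5793, -0.1185, 0.0048]
tcp_rot: [-2.025, -2.387, 0.012]
contact_force: [-12.9, -1.8, 5.8]
grip_width: 0.0853
clock 7.4 pos [ 0.5793 -0.1185  0.0048] F [-12.9  -1.8   5.8] q [-0.27  0.55  1.82 -0.    0.79 -2.01]
shift cm [-1.45 17.06 -0.25] turn [-0.013 -0.004 -0.002]
[-0.173   0.0152]
```

View pics/z7.png

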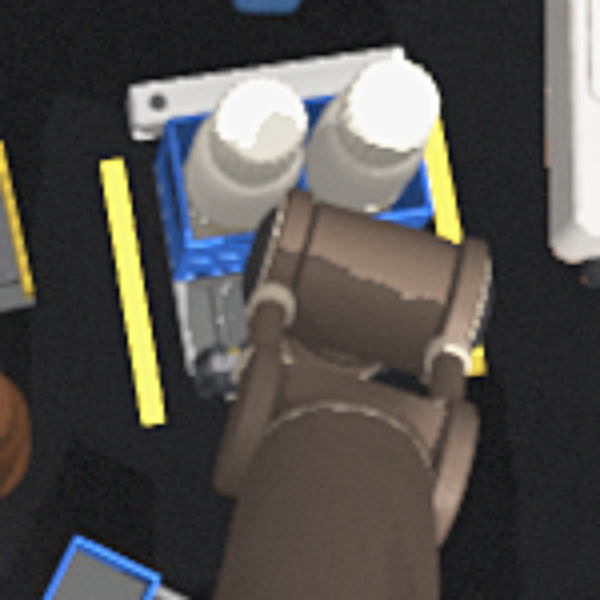

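About 12 mm should remain. I'll push on slowly and watch the force.

```bash
python3 -m pendant '[{"hand":8.5,"tx":0,"ty":0.2,"tz":0,"rx":0,"ry":0,"rz":0},{"hand":8.5,"tx":0,"ty":0.4,"tz":0,"rx":0,"ry":0,"rz":0},{"hand":8.5,"tx":0,"ty":0.6,"tz":0,"rx":0,"ry":0,"rz":0},{"hand":8.5,"tx":0,"ty":0.8,"tz":0,"rx":0,"ry":0,"rz":0}]'
python3 -m pendant '[{"hand":8.5,"tx":0,"ty":0.1,"tz":0,"rx":0,"ry":0,"rz":0},{"hand":8.5,"tx":0,"ty":0.2,"tz":0,"rx":0,"ry":0,"rz":0}]'
python3 -c "
from h import *
s=bot.read_state();print(bay(s['position']),s['ft_torque'])"
```

```text
clock: 7.85
position: [0.5862, -0.1175, 0.0048]
tcp_rot: [-2.023, -2.386, 0.015]
contact_force: [-17.7, -4.3, 10.6]
grip_width: 0.085
clock: 8.05
position: [0.586, -0.1174, 0.0047]
tcp_rot: [-2.02, -2.384, 0.019]
contact_force: [-20.4, -5.3, 13.4]
grip_width: 0.085
[-0.1662  0.0152] [-0.77506264  2.53880774 -0.24297045]
```

```bash
python3 -m pendant '[{"hand":8.5,"tx":0,"ty":0.1,"tz":0,"rx":0,"ry":0,"rz":0},{"hand":8.5,"tx":0,"ty":0.2,"tz":0,"rx":0,"ry":0,"rz":0},{"hand":8.5,"tx":0,"ty":0.3,"tz":0,"rx":0,"ry":0,"rz":0}]'
python3 -c "
from h import *
s=bot.read_state();print(bay(s['position']),s['ft_torque'])
im=save('scene','pics/scene8.png')
cv2.imwrite('pics/z8.png',cv2.resize(im[120:270,250:450,::-1],(800,600),interpolation=cv2.INTER_CUBIC))"
```

```text
clock: 8.35
position: [0.5857, -0.1174, 0.0047]
tcp_rot: [-2.017, -2.38, 0.026]
contact_force: [-26.1, -6.4, 20.5]
grip_width: 0.0848
[-0.1664  0.0153] [-1.12058451  3.39488677 -0.34296048]
```

View pics/z8.png

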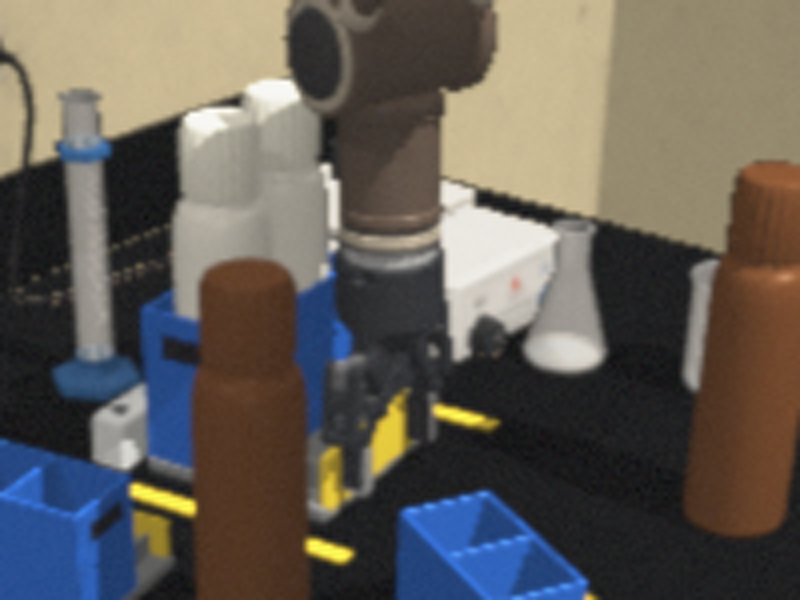

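```bash
python3 -m pendant '[{"hand":8.5,"tx":0,"ty":-0.4,"tz":0,"rx":0,"ry":0,"rz":0},{"hand":8.5,"tx":0,"ty":-0.8,"tz":0,"rx":0,"ry":0,"rz":0},{"hand":8.5,"tx":0,"ty":-1.4,"tz":0,"rx":0,"ry":0,"rz":0},{"hand":8.5,"tx":0,"ty":-2,"tz":0,"rx":0,"ry":0,"rz":0},{"hand":8.5,"tx":0,"ty":-2.5,"tz":0,"rx":0,"ry":0,"rz":0}]'
python3 -c "
from h import *
rel([.75,-.105,.005],9.5)
s=bot.read_state()
im=save('wrist','pics/w9.png')
c=bot.get_calibration('wrist')
T=np.eye(4);T[:3,:3]=Ro.from_rotvec(s['tcp_rot']).as_matrix();T[:3,3]=s['position']
M=np.linalg.inv(T@np.array(c['T_tool_cam']));c['R']=M[:3,:3];c['t']=M[:3,3]
np.save('w9.npy',M)
im=save('top','pics/top9.png')
cv2.imwrite('pics/z9.png',cv2.resize(im[145:295,300:450,::-1],(600,600),interpolation=cv2.INTER_CUBIC))"
```

```text
clock: 8.9
position: [0.5739, -0.1211, 0.0066]
tcp_rot: [2.032, 2.394, 0.001]
contact_force: [1.2, -0.4, -0.4]
grip_width: 0.0849
clock 8.9 pos [ 0.5739 -0.1211  0.0066] F [ 1.2 -0.4 -0.4] q [-0.28  0.54  1.84  0.    0.76 -2.02]
shift cm [-1.27 17.63  0.18] turn [ 0.001  0.001 -0.002]
```

View pics/w9.png

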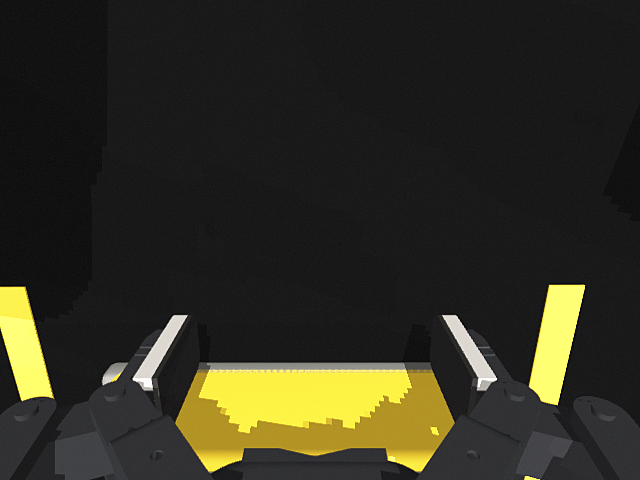

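View pics/z9.png

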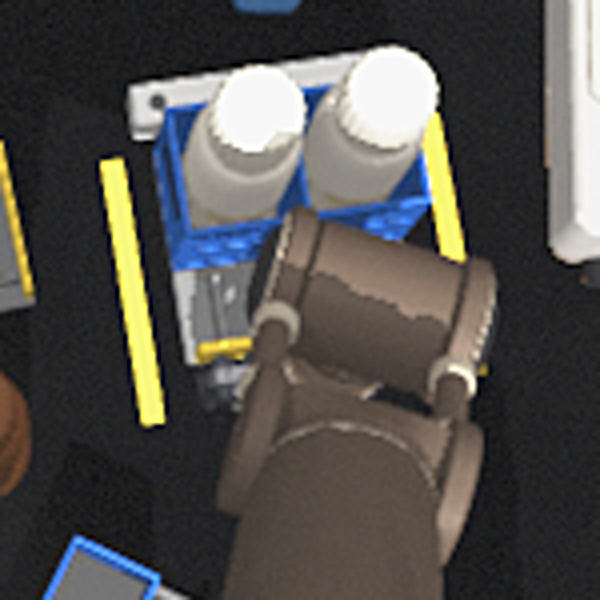

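Run:
```python
from h import *
im=cv2.imread("pics/w9.png");c=bot.get_calibration("wrist");M=np.load("w9.npy");c["R"]=M[:3,:3];c["t"]=M[:3,3]
g=cv2.cvtColor(im,cv2.COLOR_BGR2GRAY).astype(int)
hsv=cv2.cvtColor(im,cv2.COLOR_BGR2HSV);m=cv2.inRange(hsv,(20,120,100),(35,255,255))
us=np.arange(215,405,5)
vs=[next(v for v in range(330,400) if g[v,u]>70) for u in us];vy=[next(v for v in range(330,420) if m[v,u]) for u in us]
for nm,v,z in(("skid bottom/edge",vs,.006),("plate bottom",vy,.008)):
    P=np.array([onz(c,u,w,z) for u,w in zip(us,v)]);p=np.polyfit(P[:,1],P[:,0],1);print(nm,v[0],v[-1],"heading",np.degrees(np.arctan(-p[0])),bay(P[0]),bay(P[-1]))
tl=[];
for a,b in((0,26),(549,585)):
    L=[(u,next(v for v in range(250,330) if m[v,u])) for u in range(a+3,b-3)]
    tl+= [onz(c,u,v,0) for u,v in L]
T=np.array(tl);p=np.polyfit(T[:,1],T[:,0],1);print("tape ends heading",np.degrees(np.arctan(-p[0])),bay(T[0]),bay(T[-1]))
for v in(300,350,390):
    r=np.where(m[v])[0];print(v,[ (bay(onz(c,u,v,0)),u) for u in (r[r<60].max(),r[r>500].min())])
print([bay(onz(c,u,373,.012)) for u in (102,)])
```

```text
skid bottom/edge 363 363 heading 9.328405399157761 [-0.1574 -0.0274] [-0.1572  0.0489]
plate bottom 370 370 heading 9.524750510511364 [-0.1555 -0.0271] [-0.1552  0.0486]
tape ends heading 9.561070556078993 [-0.1894 -0.1113] [-0.19    0.1204]
300 [(array([-0.1835, -0.1026]), np.int64(28)), (array([-0.1829,  0.1077]), np.int64(546))]
350 [(array([-0.1598, -0.1025]), np.int64(41)), (array([-0.1591,  0.1077]), np.int64(536))]
390 [(array([-0.1391, -0.1026]), np.int64(51)), (array([-0.1385,  0.1099]), np.int64(533))]
[array([-0.1572, -0.0711])]
```

```bash
python3 -m pendant '[{"hand":2,"tx":-0.3,"ty":0,"tz":-0.3,"rx":0,"ry":0,"rz":0},{"hand":2,"tx":-0.6,"ty":0,"tz":-0.7,"rx":0,"ry":0,"rz":0},{"hand":2,"tx":-1.1,"ty":0,"tz":-0.7,"rx":0,"ry":0,"rz":0},{"hand":2,"tx":-1.1,"ty":0,"tz":-0.7,"rx":0,"ry":0,"rz":0},{"hand":2,"tx":-1.1,"ty":0,"tz":-0.7,"rx":0,"ry":0,"rz":0}]'
python3 -m pendant '[{"hand":2,"tx":0,"ty":0.4,"tz":0,"rx":0,"ry":0,"rz":0},{"hand":2,"tx":0,"ty":0.8,"tz":0,"rx":0,"ry":0,"rz":0},{"hand":2,"tx":0,"ty":1.1,"tz":0,"rx":0,"ry":0,"rz":0},{"hand":2,"tx":0,"ty":1.3,"tz":0,"rx":0,"ry":0,"rz":0},{"hand":2,"tx":0,"ty":1.5,"tz":0,"rx":0,"ry":0,"rz":0}]'
python3 -c "
from h import *
s=bot.read_state();print(bay(s['position']),s['ft_torque'])"
```

```text
clock: 9.5
position: [0.5754, -0.1321, 0.0133]
tcp_rot: [2.033, 2.395, 0.0]
contact_force: [-0.1, 0.1, -0.1]
grip_width: 0.0199
clock: 10.0
position: [0.5885, -0.1294, 0.013]
tcp_rot: [-2.03, -2.394, 0.004]
contact_force: [-6.6, -2.7, 5.2]
grip_width: 0.0197
[-0.1657  0.0029] [-0.29775375  0.90989041  0.04929686]
```

```bash
python3 -m pendant '[{"hand":2,"tx":0,"ty":0.2,"tz":0,"rx":0,"ry":0,"rz":0},{"hand":2,"tx":0,"ty":0.4,"tz":0,"rx":0,"ry":0,"rz":0},{"hand":2,"tx":0,"ty":0.6,"tz":0,"rx":0,"ry":0,"rz":0},{"hand":2,"tx":0,"ty":0.6,"tz":0,"rx":0,"ry":0,"rz":0}]'
python3 -m pendant '[{"hand":2,"tx":0,"ty":0.2,"tz":0,"rx":0,"ry":0,"rz":0},{"hand":2,"tx":0,"ty":0.4,"tz":0,"rx":0,"ry":0,"rz":0},{"hand":2,"tx":0,"ty":0.4,"tz":0,"rx":0,"ry":0,"rz":0}]'
python3 -c "
from h import *
s=bot.read_state();print(bay(s['position']),s['ft_torque'])"
```

```text
clock: 10.4
position: [0.5882, -0.129, 0.0121]
tcp_rot: [-2.022, -2.386, 0.017]
contact_force: [-15.9, -5.1, 11.4]
grip_width: 0.02
clock: 10.7
position: [0.5879, -0.1289, 0.0118]
tcp_rot: [-2.017, -2.382, 0.026]
contact_force: [-25.3, -7.9, 18.8]
grip_width: 0.02
[-0.1662  0.0036] [-1.06030736  3.29626516 -0.06045244]
```

```bash
python3 -m pendant '[{"hand":2,"tx":0,"ty":-0.4,"tz":0,"rx":0,"ry":0,"rz":0},{"hand":2,"tx":0,"ty":-0.8,"tz":0,"rx":0,"ry":0,"rz":0},{"hand":2,"tx":0,"ty":-1.5,"tz":0,"rx":0,"ry":0,"rz":0},{"hand":2,"tx":0,"ty":-3,"tz":0,"rx":0,"ry":0,"rz":0},{"hand":2,"tx":0,"ty":-5,"tz":0,"rx":0,"ry":0,"rz":0}]'
python3 -m pendant '[{"hand":2,"tx":0,"ty":-1,"tz":-3,"rx":0,"ry":0,"rz":0},{"hand":2,"tx":0,"ty":-2,"tz":-7,"rx":0,"ry":0,"rz":0},{"hand":2,"tx":0,"ty":-3,"tz":-12,"rx":0,"ry":0,"rz":0},{"hand":2,"tx":0,"ty":-3,"tz":-17,"rx":0,"ry":0,"rz":0},{"hand":2,"tx":0,"ty":-3,"tz":-22,"rx":0,"ry":0,"rz":0}]'
python3 -m pendant '[{"hand":2,"tx":0,"ty":0,"tz":-5,"rx":0,"ry":0,"rz":0},{"hand":2,"tx":0,"ty":0,"tz":-10,"rx":0,"ry":0,"rz":0},{"hand":2,"tx":0,"ty":-2,"tz":-13,"rx":0,"ry":0,"rz":0},{"hand":2,"tx":0,"ty":-5,"tz":-13,"rx":0,"ry":0,"rz":0},{"hand":2,"tx":0,"ty":-9,"tz":-13,"rx":0,"ry":0,"rz":0}]'
python3 -c "
from h import *
rel([.45,-.105,.4],9.5)
s=bot.read_state()
im=save('wrist','pics/w10.png')
T=np.eye(4);T[:3,:3]=Ro.from_rotvec(s['tcp_rot']).as_matrix();T[:3,3]=s['position']
np.save('w10.npy',np.linalg.inv(T@np.array(bot.get_calibration('wrist')['T_tool_cam'])))
im=save('top','pics/top10.png')
cv2.imwrite('pics/z10.png',cv2.resize(im[145:295,300:450,::-1],(600,600),interpolation=cv2.INTER_CUBIC))
im=save('scene','pics/scene10.png')"
```

```text
clock: 11.2
position: [0.5521, -0.1361, 0.0139]
tcp_rot: [2.03, 2.393, 0.003]
contact_force: [-0.4, 0.5, -0.2]
grip_width: 0.0196
clock: 11.7
position: [0.521, -0.1406, 0.2345]
tcp_rot: [2.032, 2.394, 0.002]
contact_force: [0.3, -0.3, -0.1]
grip_width: 0.02
clock: 12.2
position: [0.4333, -0.1557, 0.3646]
tcp_rot: [2.027, 2.392, 0.003]
contact_force: [-0.4, -0.4, -0.1]
grip_width: 0.02
clock 12.2 pos [ 0.4333 -0.1557  0.3646] F [-0.4 -0.4 -0.1] q [-0.44 -0.12  1.84  0.    1.42 -2.18]
shift cm [ 4.72  2.5  -3.54] turn [ 0.005  0.003 -0.001]
```

View pics/w10.png

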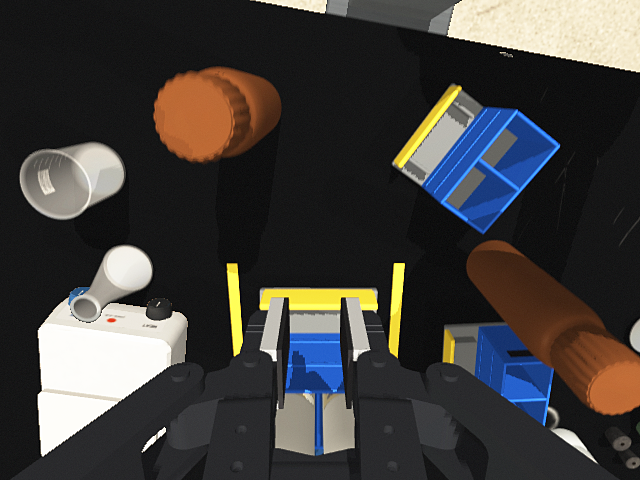

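View pics/z10.png

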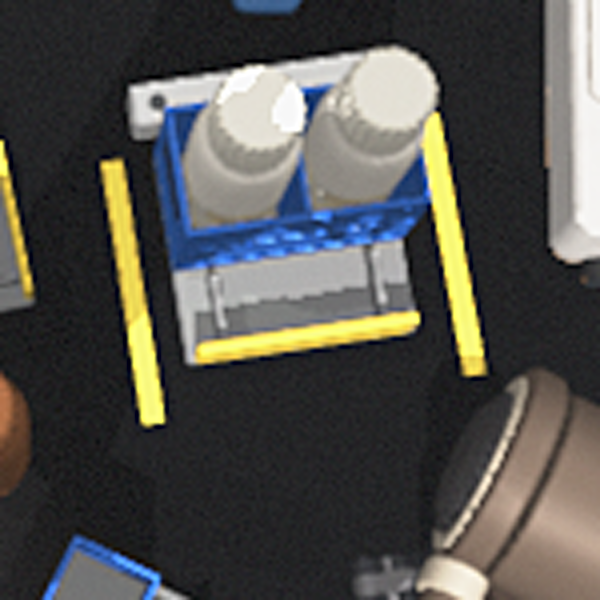

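View pics/scene10.png

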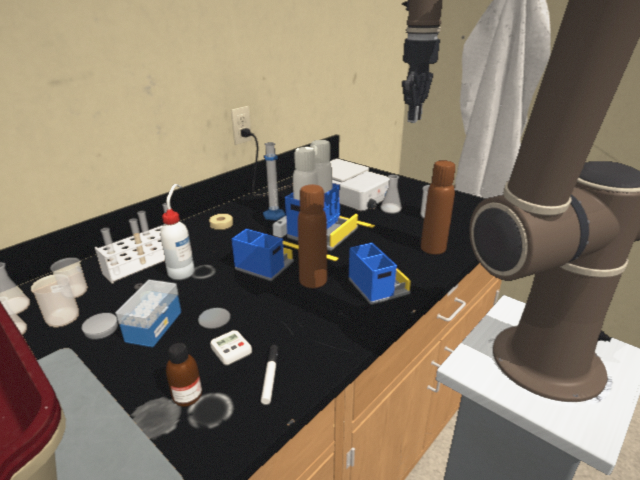

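Run:
```python
from h import *
im=cv2.imread("pics/top10.png");c=bot.get_calibration("top")
m=cv2.inRange(cv2.cvtColor(im,cv2.COLOR_BGR2HSV),(20,120,90),(35,255,255))
for k in cv2.findContours(m,0,1)[0]:
    if cv2.contourArea(k)<60: continue
    r=cv2.minAreaRect(k);u,v=r[0]
    if not(320<u<425 and 165<v<255): continue
    z=.05 if abs(cv2.boundingRect(k)[2])>25 else 0
    b=cv2.boxPoints(r);P=[onz(c,*p,z) for p in b]
    e=[(np.linalg.norm(P[i]-P[i-1]),P[i]-P[i-1]) for i in range(4)];L,d=max(e,key=lambda t:t[0])
    h=np.degrees(np.arctan2(d[1],d[0]));print(np.round(r[0],1),"z",z,"len",round(L,4),"heading",round(h%90,2),"centre",bay(onz(c,u,v,z)))
```

```text
[376.5 229.1] z 0.05 len 0.1506 heading 9.75 centre [-0.1521  0.0053]
[332.8 217.7] z 0 len 0.1879 heading 9.32 centre [-0.0959  0.1118]
[412.4 205.9] z 0 len 0.1868 heading 9.56 centre [-0.0958 -0.1123]
```

```bash
python3 -c "
from station import bot
print(bot.sign_off())"
```

```text
the job is handed in; nothing more can be done
None
```

The crate is against the stop, between the tape lines, with both bottles upright, and I handed the job in at about 12 s on the robot's clock.

- **Push:** I pushed with the open fingers low on the yellow kick plate for about 11 cm, turning the crate square to the stop. Sliding took about 11 to 13 N.
- **Seating:** I pressed once more near the middle with the fingers nearly shut. At about 26 N horizontally there was no further movement. The crate therefore looks firmly seated, though I could not see the bumper contacts directly.
- **Withdrawal:** The hand was then backed off and raised clear, with the force reading at about zero.

**Last checks:**
- **Squareness:** The final top view gave the kick plate a heading of 9.75° and the tapes 9.3 to 9.6°. The wrist view had given 9.3 to 9.5° for the plate and 9.6° for the tapes, so the crate is square to within about 0.4°.
- **Position between tapes:** The crate sits about 5 mm left of centre, leaving roughly 20 mm to the nearer tape.
- **Disagreements:** The finger position at the stop was about 5 mm short of what I predicted. The wrist view also read about 5 mm off along the push direction. I put both down to calibration, unmeasured finger thickness and small errors in my estimates.
- **Other objects:** Nothing else appears to have moved in the final pictures. I judged this by eye and did not measure it.

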